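# Gauge a blind valve bore with a depth rod and transfer the reading

### The job

Gauge the blind bore in the brass valve body: take the steel depth rod out of its wooden stand, slide it down the bore through the drag of the seal until it truly bottoms, pressing gently (under 25 N), and leave it standing there. Then record how far it stands out: push the red knob of the stiff transfer post down until its top is level with the top of the rod. Leave the spool, the lap and the gauge block where they are, and let go of everything.

Things in the scene. Friction and masses are not known exactly. Their poses are not given: they have to be found in the camera images.
- valve: Brass valve body, a block 80 x 62 x 75 mm high (x, y, z), bolted to the bench and immovable, with two small steel feet on its y sides, 118 mm over both. Origin: centre of the underside. A vertical blind bore opens at the centre of its top face
- bore_mouth (a point): Centre of the bore's mouth, on the top face, 75 mm above the bench; z up the bore. Bore 13.5 mm wide (rod 12), lead-in chamfer 3 mm. Depth unknown, 30 to 63 mm: it must be felt. 15 mm below the mouth a sprung seal gives a first bump, then a drag of 4 to 10 N all the way down, so the rod does not fall by its own weight; the bottom is hard
- stand: Wooden stand, a block 85 x 85 x 50 mm high fixed to the bench, with one upright hole 40 mm deep and 14 mm wide in its centre that holds the depth rod. Origin: centre of the underside
- rod: Depth rod, loose, about 110 g, 120 mm long over all: a bright steel shank 12 mm in diameter and 98 mm long with dark ring marks and a chamfered tip, and above it a blue cylindrical head 22 mm in diameter and 22 mm high. Starts upright in the stand, its tip 10 mm above the bench. Origin: centre of the tip's flat end; z runs along the rod towards the head
- rod_tip (a point): Centre of the flat tip of the depth rod
- rod_top (a point): Centre of the flat top of the depth rod's blue head, 120 mm from the tip
- sleeve: Fixed foot of the transfer post: a cast-iron plate 85 x 85 x 14 mm with an upright aluminium sleeve 32 mm in diameter, whose upper end is 94 mm above the bench. Origin: centre of the underside
- post (a joint): How far the transfer post is pushed down into its sleeve, m: 0 = fully raised (knob top 195 mm above the bench), 0.085 = fully down; starts between 0 and 0.018. It slides stiffly, about 7 N either way, and stays where it is left
- post_top (a point): Centre of the flat top of the transfer post's red knob, 26 mm in diameter and 20 mm high, on a 14 mm steel stem; it moves straight up and down and can be pushed down or gripped and pulled up
- spool: Bystander: bright steel valve spool standing upright, 28 mm in diameter, 84 mm high. Origin: centre of the underside
- lap: Bystander: grey cast-iron flat lap, a grooved disc 84 mm in diameter, 22 mm thick. Origin: centre of the underside
- gauge_block: Bystander: white ceramic gauge block 35 x 30 x 20 mm high. Origin: centre of the underside
Mind the look-alikes: they are no part of the job. Leave any purple or turquoise look-alike of the rod alone. Several things have the shape of the sleeve; the one meant has the colours described above.

How it is judged:
By the outcome, as a careful person would: the job done as asked, in the order asked, and still so for the second after the job is handed in, with the robot touching nothing.
It also fails if it takes over 67 s, if anything falls off the work surface, if the arm or the gripper's body presses on something with over 40 N, if the wrist force passes 120 N, or if a joint passes its speed limit or range.

### The arm

A 6-joint arm with a two-finger parallel gripper is mounted at the origin on the work surface. World frame = base frame: x ahead of the robot, y to its left, z up, the work surface at z = 0. Lengths are in m, angles in rad, forces in N, time in s.
With the tool pointing down it reaches from about 0.35 to 0.725 m from the base axis. Payload 4.3 kg.
Tool frame: the origin (TCP) lies at the very end of the fingers, on their centre line; the grasp point (between the pads) lies grip_depth behind it (grip_depth is the distance from the TCP to the grasp point, in m); z points along the fingers, y is the direction in which the jaws open and shut (so a half turn about z gives the same grasp; the last joint's range is limited). The gripper opens to 85 mm and grips with 20 to 120 N. Pads are 22 mm wide; open, the fingers measure 114 mm over their backs; the gripper's body (76 mm by 85 mm) begins 54 mm behind the grasp point. The pads swing forward as they close: fully open they stand 13 mm farther back than shut.
Start: joints at [-1.276, 0.377, 0.081, 1.274, 0, 1.46], TCP at [0.226, -0.529, 0.231] pointing down, gripper open.
Joint ranges: [-2.72, 2.72], [-0.84, 1.66], [-1.02, 1.22], [-1.77, 2.12], [-1.37, 1.28], [-3.14, 3.14]. Speed limits (rad/s): [2.57, 2.57, 3.14, 3.14, 3.14, 3.14].

### API

Orientations are given as [roll, pitch, yaw] about the fixed x, y, z axes, in that order (R = Rz(yaw) Ry(pitch) Rx(roll)).
In Python, from bench import * gives the robot as it stands. The module is installed in compiled form; this text tells all that it offers.
- The arm moves only by the tool carry_out, never from a script. Its argument "moves" is a list of rows, each an object of numbers: "tx", "ty", "tz": the shift along the tool's x, y, z in cm; "rx", "ry", "rz": the turn, a rotation vector about the tool's x, y, z in rad; "fingers": the opening, from 0 (shut) to 1 (fully open). A call has 1 to 20 rows; each row is the pose to reach, as a shift and turn from the pose commanded when the call began, along the tool's axes at that moment; what a row does not reach only later rows make up. A row lasts 1/12 s, in which the tool goes at most 41.7 mm and 7.16 degrees, less where a joint would pass 70% of its speed; a pose out of reach is approached as far as the arm can. A call with a gripper value outside its range is refused whole. The fingers move at their own pace and stop on an object; the grip force is fixed at half the most. Time passes only in rows, so rows that repeat a pose let the fingers close. It gives the time, the measured TCP pose, the force and the opening at its end, in the units of the state.
- sense(): the state, without advancing time (a new reading comes with each control period).
- snapshot(name): name is "scene" or "side" or "wrist"; returns the picture (384x512x3 uint8, red, green, blue); there is no depth.
- camera_model(name): a dict with "fx", "fy", "cx", "cy" (pixels), "extrinsics" (4x4, takes a point from world to camera coordinates). Camera axes: x right, y down, z forward; pixel columns grow to the right and rows downward; lengths in m; the calibration is good to about 2 mm. A picture is of the moment at which its call begins: read the wrist's pose just before it. camera_model takes no time and is no camera call; for the wrist camera it gives the pose at the moment of the call.
- job_done(): hands the job in, once; it reports no verdict.
Trained networks look in the newest picture that a camera, given by its name, has taken for a name from the list of things; names that differ only in an ending like _2 or _b are one class to them, and where a whole thing is asked for, a point or a joint stands for the part that bears it (a point fixed in the world has none). Each returns a list of dicts, best first, with "p" (0 to 1); they miss things now and then, are a little off and sometimes report something else, mostly with a low value. They report only what shows in the picture. A call takes as long as a camera call. They do not tell look-alikes from the thing itself.
- recognise(camera, query): "box" ([left, top, right, bottom] in pixels, round what is visible of it).
- spot_point(camera, query): "position" ([column, row] in pixels: a listed point, or the origin of a listed thing).
The state is a dict: "time_s": time; "joint_positions": joint angles; "joint_vel": joint speeds; "tau": joint torques, N m; "tool_pos": TCP position; "tcp_rot": TCP orientation; "contact_force": force on the tool from outside, world axes, zero at the start; "ft_torque": the same for the moment, N m; "grip_width": finger opening in m.
Only numpy, scipy, OpenCV 4.12 (cv2) and the standard library are available. Lean on these libraries where they do the work, as an engineer would, in place of code of your own. Each camera call takes 0.05 s, during which the arm holds its last target.

## Working session

There is one attempt and no reset: what is moved stays moved. The work goes in short steps, Python scripts to look and compute and a tool call to move; the robot and the scene stay as the last step left them, time stands still between calls to the robot, and variables do not carry over. Pictures are saved under pics/ and viewed, and the job is handed in when it is done.

Besides the shell and the picture viewer there is one more tool, called after "Emit:" as name(argument=value, ...), one argument or row to a line, values as JSON. carry_out: Moves the arm, as the interface text tells. Its arguments: {"type":"object","properties":{"moves":{"type":"array","items":{"type":"object","properties":{"tx":{"type":"number"},"ty":{"type":"number"},"tz":{"type":"number"},"rx":{"type":"number"},"ry":{"type":"number"},"rz":{"type":"number"},"fingers":{"type":"number"}}}}},"required":["moves"]}

```bash
mkdir -p pics
python3 - <<'E'
from bench import *
import cv2
s=sense();print(s)
for n in("scene","side","wrist"):
    im=snapshot(n);cv2.imwrite(f"pics/{n}0.png",im[:,:,::-1])
    m=camera_model(n);print(n,m)
E
```

```text
{'time_s': 0.0, 'joint_positions': array([-1.27629367e+00,  3.78112390e-01,  7.96248342e-02,  1.27439237e+00,
        4.35272400e-07,  1.46051902e+00]), 'joint_vel': array([ 2.30942983e-05,  1.52422158e-03, -9.38378238e-04, -2.36569791e-06,
       -8.55446321e-04,  3.01564786e-04]), 'tau': array([-6.38967431e-04, -4.63607490e+01,  2.69874161e+01,  2.10283702e-02,
       -2.56900230e-04,  1.30571308e-05]), 'tool_pos': array([ 0.22627085, -0.52789534,  0.2303323 ]), 'tcp_rot': array([-3.13952175e+00, -2.29741281e-04,  4.04779724e-01]), 'contact_force': array([-0.42738028,  1.07751302, -0.09898482]), 'ft_torque': array([ 0.01648734, -0.00954605, -0.02963718]), 'grip_width': 0.08517763125190866}
scene {'fx': 408.5199691086583, 'fy': 408.5199691086583, 'cx': 247.73970415396963, 'cy': 190.33831862184428, 'extrinsics': array([[ 0.03634752,  0.99925889, -0.01266992, -0.02667816],
       [ 0.67716973, -0.03395154, -0.73504316, -0.27769905],
       [-0.73492858,  0.01813731, -0.67790193,  1.41424669],
       [ 0.        ,  0.        ,  0.        ,  1.        ]])}
side {'fx': 478.5641615633205, 'fy': 478.5641615633205, 'cx': 255.8478016987939, 'cy': 194.79269993559197, 'extrinsics': array([[ 0.99247259, -0.1222869 , -0.00663861, -0.54769483],
       [-0.08187771, -0.62225033, -0.77852461,  0.1609858 ],
       [ 0.09107248,  0.77320789, -0.62757897,  0.99070004],
       [ 0.        ,  0.        ,  0.        ,  1.        ]])}
wrist {'fx': 301.8299895231747, 'fy': 301.8299895231747, 'cx': 259.79417506580086, 'cy': 195.30661884082934, 'extrinsics': array([[ 0.39363186, -0.91926711, -0.00139138, -0.57390986],
       [-0.87834325, -0.37655391,  0.29448308, -0.03916274],
       [-0.27123254, -0.11469582, -0.95565568,  0.37950045],
       [ 0.        ,  0.        ,  0.        ,  1.        ]])}
```

View pics/scene0.png

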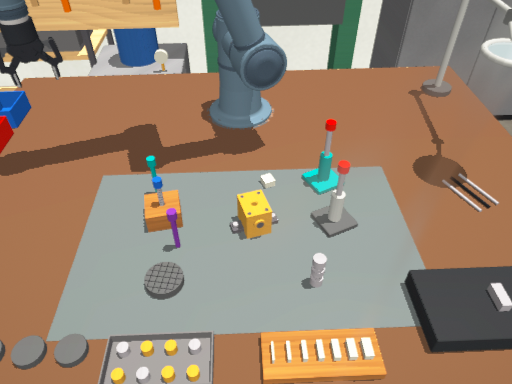

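View pics/side0.png

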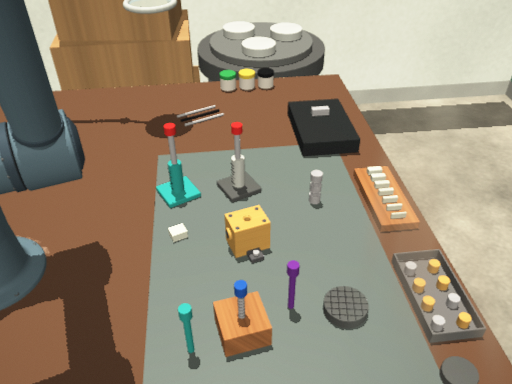

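View pics/wrist0.png

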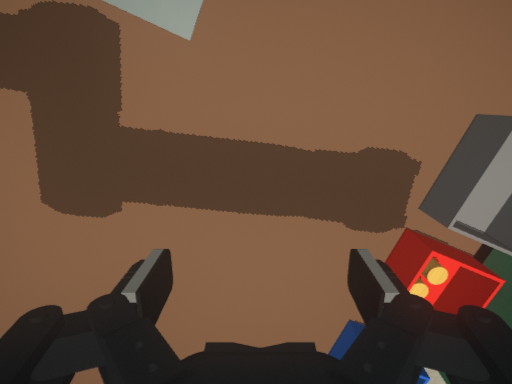

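Both pictures agree on the candidates.
- **Rod:** blue head in the wooden stand at scene (157,183) and side (241,289). The look-alikes are turquoise at scene (152,162) and purple at (172,215).
- **Post:** dark plate with aluminium sleeve at scene (335,215) and side (238,185). The look-alike is turquoise at (325,180).
- **Valve:** scene (254,213).

I choose the blue rod and the grey sleeve, and check both in a close crop.

```bash
cat > h.py <<'E'
from bench import *
import numpy as np, cv2
def P(n,m=None):
    m=m or camera_model(n);K=np.array([[m['fx'],0,m['cx']],[0,m['fy'],m['cy']],[0,0,1]]);return K@m['extrinsics'][:3]
def tri(px):
    A=[]
    for M,(u,v) in px: A+= [u*M[2]-M[0], v*M[2]-M[1]]
    A=np.array(A);x=np.linalg.lstsq(A[:,:3],-A[:,3],rcond=None)[0]
    return x,[ (M@np.r_[x,1])[:2]/(M@np.r_[x,1])[2]-np.array(p) for M,p in px]
def ray_z(M,p,z):
    u,v=p;A=np.array([u*M[2]-M[0],v*M[2]-M[1]]);return np.linalg.solve(A[:,:2],-A[:,3]-A[:,2]*z)
def proj(M,x): q=M@np.r_[x,1];return q[:2]/q[2]
E
python3 - <<'E'
from h import *
for q in ["rod_top","post_top","bore_mouth","rod","sleeve","valve","stand"]:
    for c in("scene","side"):
        if q=="rod_top": pass
        print(q,c,[(np.round(d['position'],1),round(d['p'],2)) for d in spot_point(c,q)])
a=cv2.imread("pics/scene0.png");b=cv2.imread("pics/side0.png")
c1=cv2.resize(a[130:270,120:380],None,fx=3,fy=3,interpolation=cv2.INTER_CUBIC)
cv2.imwrite("pics/crop_scene.png",c1)
c2=cv2.resize(b[110:360,140:340],None,fx=2.4,fy=2.4,interpolation=cv2.INTER_CUBIC)
cv2.imwrite("pics/crop_side.png",c2)
E
```

```text
rod_top scene [(array([169.3, 209. ]), 0.69), (array([155.7, 178.6]), 0.66), (array([151.1, 156.1]), 0.55), (array([343.9, 162.9]), 0.43), (array([333.7, 221.4]), 0.28)]
rod_top side [(array([239.1, 283.5]), 0.89), (array([185.7, 308.1]), 0.85), (array([293. , 265.7]), 0.62)]
post_top scene [(array([341.8, 164.6]), 0.82), (array([334.9, 124.1]), 0.74)]
post_top side [(array([169.9, 125.9]), 0.78), (array([234.9, 124.8]), 0.51), (array([236.1, 281.8]), 0.21)]
bore_mouth scene [(array([254.8, 201.6]), 0.73)]
bore_mouth side [(array([248.1, 218.1]), 0.63)]
rod scene [(array([162.7, 211.7]), 0.7), (array([178.6, 245.6]), 0.57)]
rod side [(array([244.2, 324.3]), 0.9), (array([190.3, 350.5]), 0.9), (array([287.3, 305.6]), 0.66)]
sleeve scene [(array([165.4, 283.4]), 0.66), (array([330.8, 222.2]), 0.58), (array([321.7, 182.2]), 0.55)]
sleeve side [(array([236. , 190.8]), 0.86), (array([245.2, 244.1]), 0.66), (array([240.7, 327.8]), 0.17)]
valve scene [(array([250.8, 224. ]), 0.93), (array([153.7, 179.1]), 0.69), (array([255.2, 202.5]), 0.53)]
valve side [(array([247.4, 243.9]), 0.9)]
stand scene [(array([164.1, 220.5]), 0.87)]
stand side [(array([241.1, 331.7]), 0.77), (array([179.8, 235.7]), 0.5)]
```

View pics/crop_scene.png

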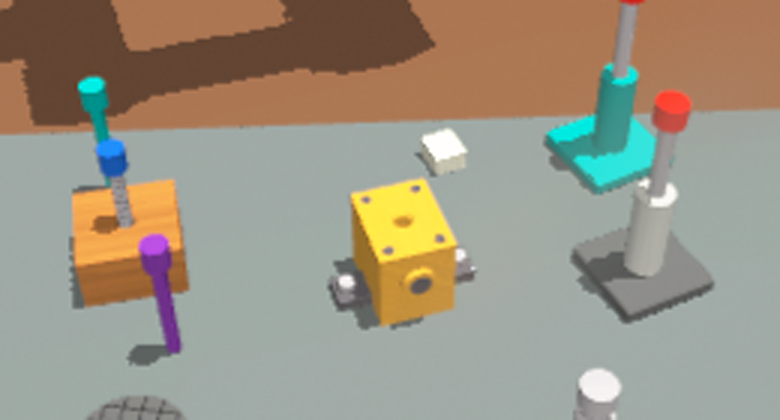

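View pics/crop_side.png

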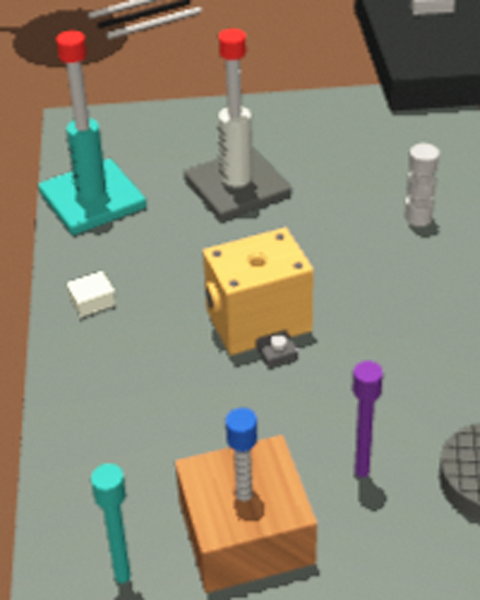

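The crops confirm it: blue rod in the wooden stand, aluminium sleeve on a dark plate, bore mouth on the brass block. Next I triangulate.

Run:
```python
from h import *
S,D=P("scene"),P("side")
for n,a,b,z in [("rod",(157.3,179.3),(240.4,283.8),.130),("post",(344,163.3),(236.7,125.8),.19),("bore",(254.3,203.7),(247.1,218.3),.075),("turq rod",(151.2,157.5),(185.2,306),.1),("purple",(171.5,211),(293,264),.1),("spool",(319.5,257.5),(316.5,174),.084)]:
    x,r=tri([(S,a),(D,b)]);print(n,np.round(x,4),np.round(r,1).tolist(),ray_z(S,a,z).round(4),ray_z(D,b,z).round(4),"azim",np.arctan2(x[1],x[0]).round(3),np.hypot(x[0],x[1]).round(3))
print(camera_model("wrist")); s=sense();print(s['time_s'])
```

```text
rod [ 0.5008 -0.2029  0.1263] [[-0.4, 0.6], [-0.5, -0.5]] [ 0.5031 -0.201 ] [ 0.5013 -0.2074] azim -0.385 0.54
post [0.5344 0.2206 0.1807] [[-0.9, 1.7], [-0.7, -1.1]] [0.5401 0.2199] [0.5344 0.1996] azim 0.391 0.578
bore [0.5357 0.0228 0.0695] [[-0.4, 0.6], [-0.4, -0.4]] [0.5394 0.0236] [0.5357 0.0151] azim 0.043 0.536
turq rod [ 0.408  -0.2313  0.1191] [[-0.5, 0.7], [-0.6, -0.7]] [ 0.3806 -0.2371] [ 0.4072 -0.2175] azim -0.516 0.469
purple [ 0.598  -0.1615  0.117 ] [[-0.6, 0.7], [-0.6, -0.6]] [ 0.5789 -0.1645] [ 0.6023 -0.1475] azim -0.264 0.619
spool [0.7118 0.1474 0.0792] [[-1.0, 1.5], [-0.7, -0.9]] [0.7119 0.149 ] [0.711  0.1375] azim 0.204 0.727
{'fx': 301.8299895231747, 'fy': 301.8299895231747, 'cx': 259.79417506580086, 'cy': 195.30661884082934, 'extrinsics': array([[ 3.93631134e-01, -9.19268425e-01,  3.06265927e-04,
        -5.74840612e-01],
       [-8.78489634e-01, -3.76071467e-01,  2.94662881e-01,
        -3.92028544e-02],
       [-2.70759105e-01, -1.16257535e-01, -9.55601221e-01,
         3.79283512e-01],
       [ 0.00000000e+00,  0.00000000e+00,  0.00000000e+00,
         1.00000000e+00]])}
0.85
```

Run:
```python
import bench
from h import *
print([n for n in dir(bench) if not n.startswith('__')], getattr(bench,'grip_depth',None))
s=sense();R=__import__('scipy.spatial.transform',fromlist=['x']).Rotation.from_euler('xyz',s['tcp_rot']).as_matrix()
E=camera_model("wrist")['extrinsics'];c=-E[:3,:3].T@E[:3,3]
print("cam in tool",R.T@(c-s['tool_pos']),"cam axes in tool",(R.T@E[:3,:3].T).round(3))
t=np.array([0.5013,-0.204,.22]);print("shift cm",R.T@(t-s['tool_pos'])*100)
```

```text
['IKError', 'camera_model', 'grip_depth', 'job_done', 'recognise', 'sense', 'snapshot', 'spot_point'] 0.0187
cam in tool [ 0.07418601 -0.000275   -0.14282327] cam axes in tool [[-0.    -0.956 -0.295]
 [ 1.    -0.     0.   ]
 [-0.    -0.295  0.956]]
shift cm [ 38.04583543 -19.01006563   1.1316292 ]
```

Emit:
carry_out(
  moves=[
    {"tx": 4,"ty": -2},
    {"tx": 8,"ty": -4},
    {"tx": 12,"ty": -6},
    {"tx": 16,"ty": -8},
    {"tx": 20,"ty": -10},
    {"tx": 24,"ty": -12},
    {"tx": 28,"ty": -14},
    {"tx": 32,"ty": -16},
    {"tx": 35,"ty": -17.5},
    {"tx": 38,"ty": -19,"tz": 1},
    {"tx": 38,"ty": -19,"tz": 1},
    {"tx": 38,"ty": -19,"tz": 1},
    {"tx": 38,"ty": -19,"tz": 1},
  ],
)

```text
invalid input
```

Run:
```python
from h import *
s=sense();print(s['time_s'],s['tool_pos'],s['tcp_rot'],s['joint_vel'].round(3),s['contact_force'])
im=snapshot("wrist");cv2.imwrite("pics/w1.png",im[:,:,::-1])
np.save("w1P.npy",P("wrist"))
```

```text
0.85 [ 0.2264515  -0.52856795  0.23135011] [3.14146543e+00 2.53097446e-05 4.04780545e-01] [ 0.002 -0.    -0.001  0.001 -0.     0.001] [-0.09993728 -0.43837301  0.14185904]
```

View pics/w1.png

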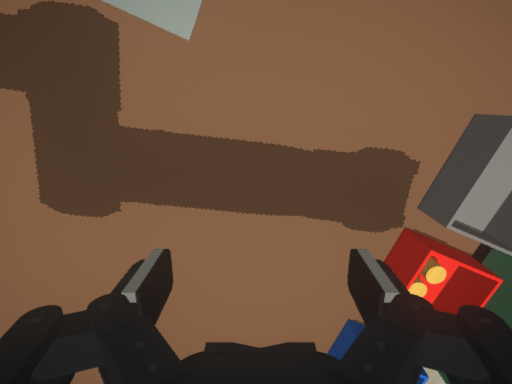

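The arm did not move; each row probably needs every field.

Emit:
carry_out(
  moves=[
    {"tx": 4,"ty": -2,"tz": 0,"rx": 0,"ry": 0,"rz": 0,"fingers": 1},
    {"tx": 8,"ty": -4,"tz": 0,"rx": 0,"ry": 0,"rz": 0,"fingers": 1},
    {"tx": 12,"ty": -6,"tz": 0,"rx": 0,"ry": 0,"rz": 0,"fingers": 1},
    {"tx": 16,"ty": -8,"tz": 0,"rx": 0,"ry": 0,"rz": 0,"fingers": 1},
    {"tx": 20,"ty": -10,"tz": 0,"rx": 0,"ry": 0,"rz": 0,"fingers": 1},
    {"tx": 24,"ty": -12,"tz": 0,"rx": 0,"ry": 0,"rz": 0,"fingers": 1},
    {"tx": 28,"ty": -14,"tz": 0,"rx": 0,"ry": 0,"rz": 0,"fingers": 1},
    {"tx": 32,"ty": -16,"tz": 0,"rx": 0,"ry": 0,"rz": 0,"fingers": 1},
    {"tx": 35,"ty": -17.5,"tz": 0,"rx": 0,"ry": 0,"rz": 0,"fingers": 1},
    {"tx": 38,"ty": -19,"tz": 1,"rx": 0,"ry": 0,"rz": 0,"fingers": 1},
    {"tx": 38,"ty": -19,"tz": 1,"rx": 0,"ry": 0,"rz": 0,"fingers": 1},
    {"tx": 38,"ty": -19,"tz": 1,"rx": 0,"ry": 0,"rz": 0,"fingers": 1},
    {"tx": 38,"ty": -19,"tz": 1,"rx": 0,"ry": 0,"rz": 0,"fingers": 1},
  ],
)

```text
time_s: 1.98
tool_pos: [0.5007, -0.2042, 0.2211]
tcp_rot: [3.142, 0.001, 0.406]
contact_force: [-0.1, -1.1, 0.0]
grip_width: 0.0856
```

Run:
```python
from h import *
s=sense();print(s['time_s'],s['tool_pos'],s['tcp_rot'],s['joint_vel'].round(3),s['contact_force'])
im=snapshot("wrist");cv2.imwrite("pics/w1b.png",im[:,:,::-1])
np.save("w1P.npy",P("wrist"))
```

```text
1.9833 [ 0.5007106  -0.20415891  0.22111122] [3.14153536e+00 1.08240886e-03 4.05985218e-01] [-0.039 -0.012 -0.002  0.002 -0.002  0.001] [-0.07986789 -1.07825221  0.04034944]
```

View pics/w1b.png

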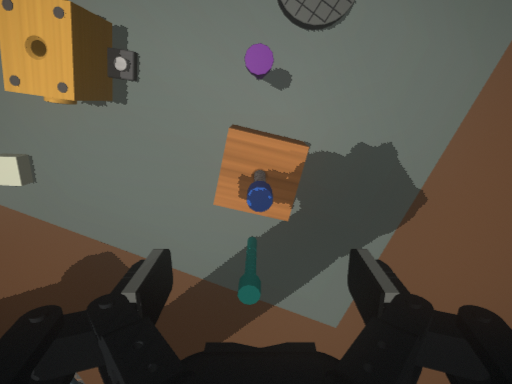

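The wrist view shows the blue head at about (260,197) in the stand, purple at (259,60), turquoise at (250,290), and the bore mouth at (37,47).

Run:
```python
from h import *
im=cv2.imread("pics/w1b.png")
a=cv2.resize(im[170:220,235:285],None,fx=8,fy=8,interpolation=cv2.INTER_NEAREST)
b=cv2.resize(im[20:70,10:60],None,fx=8,fy=8,interpolation=cv2.INTER_NEAREST)
cv2.imwrite("pics/w1crop.png",np.hstack([a,b]))
M=np.load("w1P.npy")
print(proj(M,[.5007,-.2042,.13]),proj(M,[.5007,-.2042,.108]))
```

```text
[259.38238235 196.8573899 ] [259.40207253 189.37265246]
```

View pics/w1crop.png

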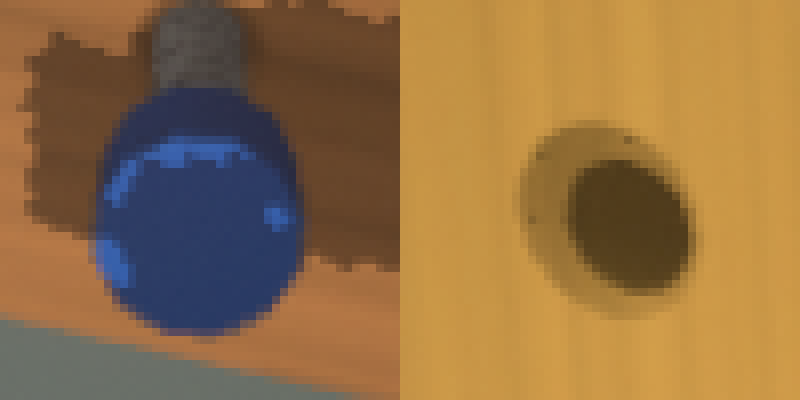

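Run:
```python
from h import *
from scipy.spatial.transform import Rotation as Ro
M=np.load("w1P.npy");S,D=P("scene"),P("side")
r=ray_z(M,(259.7,199.1),.13);b=ray_z(M,(36.,47.3),.075)
print(r,b, tri([(M,(36,47.3)),(S,(254.3,203.7)),(D,(247.1,218.3))]), tri([(M,(259.7,199.1)),(S,(157.3,179.3)),(D,(240.4,283.8))]))
s=sense();R=Ro.from_euler('xyz',s['tcp_rot']).as_matrix()
print((R.T@(np.r_[r,.10]-s['tool_pos'])*100))
```

```text
[ 0.49903962 -0.20519079] [0.533826  0.0213969] (array([0.53522914, 0.02330266, 0.06959514]), [array([ 2.46013362, -1.4781059 ]), array([-0.19442757,  0.39158464]), array([-0.6018465 , -0.62160757])]) (array([ 0.50029363, -0.20368079,  0.12684545]), [array([-1.0884601 , -3.19691099]), array([-0.7651211 ,  0.26396584]), array([-0.78142156, -0.37435905])])
[-0.12398334 -0.0361163  12.13286638]
```

Emit:
carry_out(
  moves=[
    {"tx": -0.15,"ty": 0,"tz": 3,"rx": 0,"ry": 0,"rz": 0,"fingers": 1},
    {"tx": -0.15,"ty": 0,"tz": 6,"rx": 0,"ry": 0,"rz": 0,"fingers": 1},
    {"tx": -0.15,"ty": 0,"tz": 9,"rx": 0,"ry": 0,"rz": 0,"fingers": 1},
    {"tx": -0.15,"ty": 0,"tz": 11,"rx": 0,"ry": 0,"rz": 0,"fingers": 1},
    {"tx": -0.15,"ty": 0,"tz": 12,"rx": 0,"ry": 0,"rz": 0,"fingers": 1},
    {"tx": -0.15,"ty": 0,"tz": 12,"rx": 0,"ry": 0,"rz": 0,"fingers": 1},
    {"tx": -0.15,"ty": 0,"tz": 12,"rx": 0,"ry": 0,"rz": 0,"fingers": 0.35},
    {"tx": -0.15,"ty": 0,"tz": 12,"rx": 0,"ry": 0,"rz": 0,"fingers": 0.35},
    {"tx": -0.15,"ty": 0,"tz": 12,"rx": 0,"ry": 0,"rz": 0,"fingers": 0.35},
  ],
)

```text
time_s: 2.78
tool_pos: [0.5008, -0.206, 0.1032]
tcp_rot: [3.139, -0.002, 0.404]
contact_force: [0.8, 0.7, 0.7]
grip_width: 0.0516
```

Run:
```python
from h import *
s=sense();print(s['time_s'],s['tool_pos'],s['contact_force'],s['grip_width'])
a=snapshot("wrist");b=snapshot("side")
cv2.imwrite("pics/g1.png",np.hstack([a,cv2.resize(b[230:370,150:340],(512,384),interpolation=cv2.INTER_CUBIC)])[:,:,::-1][:, ::1])
im=cv2.imread("pics/g1.png");cv2.imwrite("pics/g1s.png",cv2.resize(im,(800,300)))
```

```text
2.7833 [ 0.50081763 -0.20595765  0.10319482] [0.81961989 0.68402319 0.73912494] 0.05164292650278504
```

View pics/g1s.png

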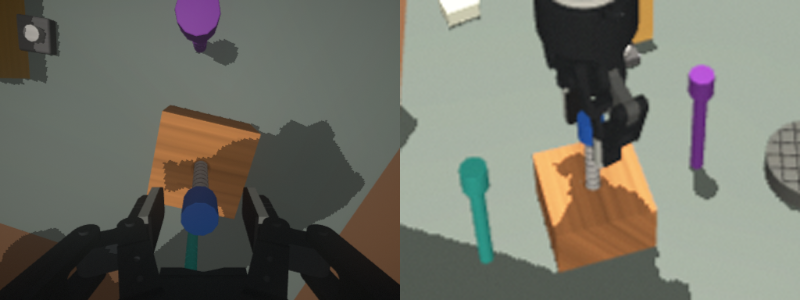

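The blue head sits centred between the pads, so I close.

Emit:
carry_out(
  moves=[
    {"tx": 0,"ty": 0,"tz": 0,"rx": 0,"ry": 0,"rz": 0,"fingers": 0},
    {"tx": 0,"ty": 0,"tz": 0,"rx": 0,"ry": 0,"rz": 0,"fingers": 0},
    {"tx": 0,"ty": 0,"tz": 0,"rx": 0,"ry": 0,"rz": 0,"fingers": 0},
    {"tx": 0,"ty": 0,"tz": 0,"rx": 0,"ry": 0,"rz": 0,"fingers": 0},
    {"tx": 0,"ty": 0,"tz": 0,"rx": 0,"ry": 0,"rz": 0,"fingers": 0},
    {"tx": 0,"ty": 0,"tz": 0,"rx": 0,"ry": 0,"rz": 0,"fingers": 0},
  ],
)

```text
time_s: 3.38
tool_pos: [0.5004, -0.2051, 0.1024]
tcp_rot: [3.14, -0.001, 0.405]
contact_force: [-0.6, 0.9, 5.1]
grip_width: 0.0204
```

Run:
```python
from h import *
s=sense();print(s['time_s'],s['tool_pos'],s['tcp_rot'],s['contact_force'],s['ft_torque'],s['grip_width'])
```

```text
3.3833 [ 0.50039445 -0.20506185  0.10241171] [ 3.14001193e+00 -1.44956241e-03  4.05134907e-01] [-0.55541125  0.89335168  5.07793654] [ 0.27663706  0.1404185  -0.00890147] 0.02040964288980536
```

Emit:
carry_out(
  moves=[
    {"tx": 0,"ty": 0,"tz": -1,"rx": 0,"ry": 0,"rz": 0,"fingers": 0},
    {"tx": 0,"ty": 0,"tz": -3,"rx": 0,"ry": 0,"rz": 0,"fingers": 0},
    {"tx": 0,"ty": 0,"tz": -5,"rx": 0,"ry": 0,"rz": 0,"fingers": 0},
    {"tx": 0,"ty": 0,"tz": -7,"rx": 0,"ry": 0,"rz": 0,"fingers": 0},
    {"tx": 0,"ty": 0,"tz": -9,"rx": 0,"ry": 0,"rz": 0,"fingers": 0},
    {"tx": 0,"ty": 0,"tz": -10,"rx": 0,"ry": 0,"rz": 0,"fingers": 0},
    {"tx": 0,"ty": 0,"tz": -10,"rx": 0,"ry": 0,"rz": 0,"fingers": 0},
    {"tx": 0,"ty": 0,"tz": -10,"rx": 0,"ry": 0,"rz": 0,"fingers": 0},
  ],
)

```text
time_s: 4.05
tool_pos: [0.4997, -0.2049, 0.2013]
tcp_rot: [3.141, -0.0, 0.405]
contact_force: [0.4, -0.5, -1.4]
grip_width: 0.0203
```

Run:
```python
from h import *
from scipy.spatial.transform import Rotation as Ro
s=sense();print(s['time_s'],s['tool_pos'],s['tcp_rot'],s['contact_force'],s['ft_torque'],s['grip_width'])
R=Ro.from_euler('xyz',s['tcp_rot']).as_matrix()
t=np.array([.5345,.0225,.2024]);print("shift cm",R.T@(t-s['tool_pos'])*100)
```

```text
4.05 [ 0.49971652 -0.20494518  0.20131222] [ 3.14097195e+00 -3.01935051e-04  4.04850210e-01] [ 0.40668585 -0.50263947 -1.43266843] [ 0.01881436  0.02437075 -0.04111171] 0.020328725702604925
shift cm [ 12.15583119 -19.5357588   -0.11723404]
```

Emit:
carry_out(
  moves=[
    {"tx": 1.2,"ty": -2,"tz": 0,"rx": 0,"ry": 0,"rz": 0,"fingers": 0},
    {"tx": 3,"ty": -5,"tz": 0,"rx": 0,"ry": 0,"rz": 0,"fingers": 0},
    {"tx": 5,"ty": -8,"tz": 0,"rx": 0,"ry": 0,"rz": 0,"fingers": 0},
    {"tx": 7,"ty": -11,"tz": 0,"rx": 0,"ry": 0,"rz": 0,"fingers": 0},
    {"tx": 9,"ty": -14,"tz": 0,"rx": 0,"ry": 0,"rz": 0,"fingers": 0},
    {"tx": 10.5,"ty": -17,"tz": 0,"rx": 0,"ry": 0,"rz": 0,"fingers": 0},
    {"tx": 11.6,"ty": -18.5,"tz": 0,"rx": 0,"ry": 0,"rz": 0,"fingers": 0},
    {"tx": 12.15,"ty": -19.5,"tz": 0,"rx": 0,"ry": 0,"rz": 0,"fingers": 0},
    {"tx": 12.15,"ty": -19.5,"tz": 0,"rx": 0,"ry": 0,"rz": 0,"fingers": 0},
    {"tx": 12.15,"ty": -19.5,"tz": 0,"rx": 0,"ry": 0,"rz": 0,"fingers": 0},
    {"tx": 12.15,"ty": -19.5,"tz": 0,"rx": 0,"ry": 0,"rz": 0,"fingers": 0},
  ],
)

```text
time_s: 4.97
tool_pos: [0.534, 0.0211, 0.2007]
tcp_rot: [3.141, 0.001, 0.404]
contact_force: [0.5, -0.1, -1.1]
grip_width: 0.02
```

Run:
```python
from h import *
s=sense();print(s['time_s'],s['tool_pos'],s['joint_vel'].round(3))
for n in("wrist","scene","side"):
    im=snapshot(n);cv2.imwrite(f"pics/h_{n}.png",im[:,:,::-1]);np.save(f"h_{n}.npy",P(n))
a=cv2.imread("pics/h_wrist.png")[60:384,100:420]
b=cv2.imread("pics/h_scene.png")[150:250,205:305];c=cv2.imread("pics/h_side.png")[150:270,195:315]
R=lambda i:cv2.resize(i,(400,400),interpolation=cv2.INTER_CUBIC)
cv2.imwrite("pics/h_a.png",cv2.resize(a,None,fx=1.8,fy=1.8)); cv2.imwrite("pics/h_bc.png",np.hstack([R(b),R(c)]))
```

```text
4.9667 [0.53400574 0.02106178 0.2006838 ] [-0.014 -0.006  0.005  0.002  0.005  0.003]
```

View pics/h_a.png

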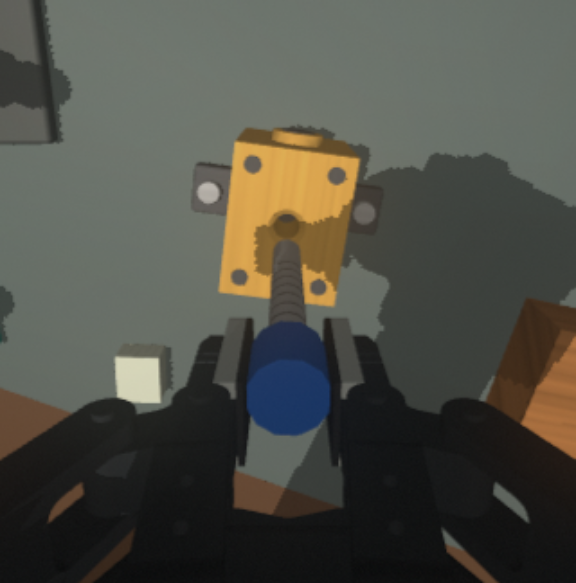

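View pics/h_bc.png

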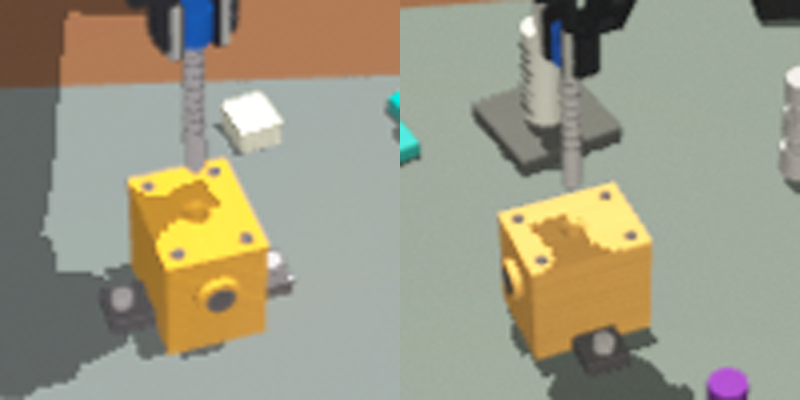

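Run:
```python
import cv2,numpy as np
R=lambda i:cv2.resize(i,(400,400),interpolation=cv2.INTER_NEAREST)
# each crop 40x40 ->x10 (400)
a=cv2.imread("pics/h_wrist.png")[165:205,240:280]
b=cv2.imread("pics/h_scene.png")[175:215,235:275];c=cv2.imread("pics/h_side.png")[190:230,225:265]
g=lambda i:np.clip(i.astype(float)*1.5,0,255).astype('uint8')
cv2.imwrite("pics/z1.png",np.hstack([R(g(a)),R(b)]));cv2.imwrite("pics/z2.png",R(c))
```

```text
(no output)
```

View pics/z1.png

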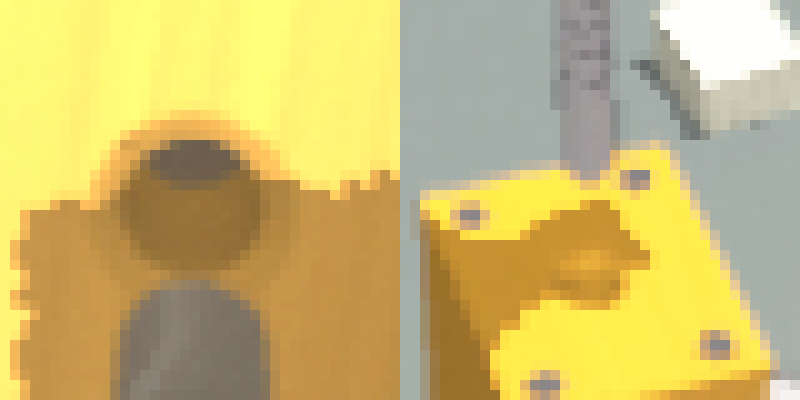

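View pics/z2.png

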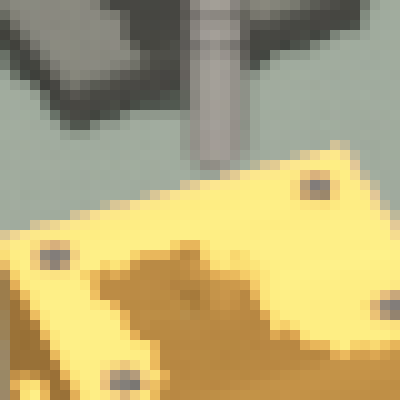

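Run:
```python
import cv2,numpy as np
R=lambda i:cv2.resize(i,(400,400),interpolation=cv2.INTER_NEAREST)
b=cv2.imread("pics/scene0.png")[190:215,242:267];c=cv2.imread("pics/side0.png")[205:230,235:260]
cv2.imwrite("pics/z3.png",np.hstack([R(b),R(c)]))
```

```text
(no output)
```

View pics/z3.png

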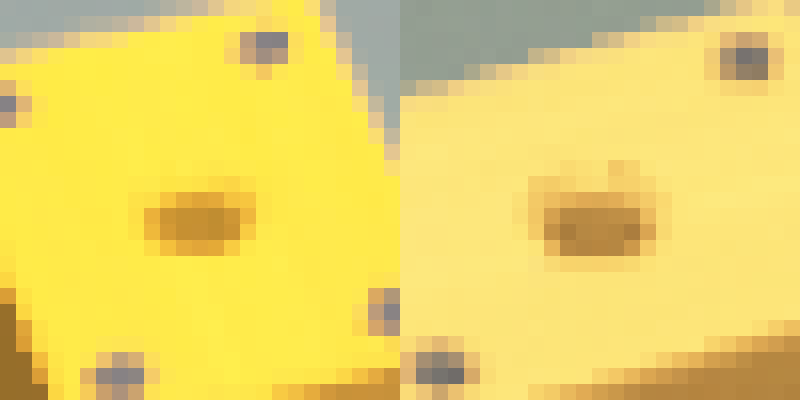

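Run:
```python
from h import *
s=sense();print(s['time_s'],s['tool_pos'],s['contact_force'],s['grip_width'])
W,S,D=[np.load(f"h_{n}.npy") for n in("wrist","scene","side")]
bs=ray_z(S,(253.75,202.6),.075);bd=ray_z(D,(246.5,217.9),.075);bw=ray_z(W,(258.6,184.6),.075)
print("bore",bs,bd,bw)
print("tri S,D",tri([(S,(253.75,202.6)),(D,(246.5,217.9))]))
# rod shank axis predicted by TCP
p=s['tool_pos']
for z in(.13,.12,.108):
  print(z,[proj(M,[.534,.0215,z]).round(1) for M in(W,S,D)])
print("tip tri", tri([(S,(253.2,192.3)),(D,(245.9,206.0))]))
# bore proj from TCP hypothesis
print([proj(M,[.534,.0215,.075]).round(1) for M in(W,S,D)])
```

```text
5.1167 [0.53435895 0.02089834 0.20119729] [-0.61421614  0.28315751 -1.38388348] 0.020029861718026884
bore [0.5356248  0.02244984] [0.53460688 0.01654113] [0.53503431 0.02268775]
tri S,D (array([0.53432856, 0.02158612, 0.07184088]), [array([-0.38426459,  0.57977722]), array([-0.35870247, -0.44490544])])
0.13 [array([259.3, 205.6]), array([253.2, 184.9]), array([245.4, 196.1])]
0.12 [array([259.3, 201.4]), array([253.3, 188.2]), array([245.5, 199.9])]
0.108 [array([259.3, 196.8]), array([253.3, 192. ]), array([245.6, 204.4])]
tip tri (array([0.53379787, 0.02064092, 0.10533634]), [array([-0.29850101,  0.46353303]), array([-0.2791049 , -0.35607944])])
[array([259.3, 186.1]), array([253.3, 202.1]), array([246. , 216.4])]
```

Emit:
carry_out(
  moves=[
    {"tx": 0.1,"ty": -0.06,"tz": 0.5,"rx": 0,"ry": 0,"rz": 0,"fingers": 0},
    {"tx": 0.1,"ty": -0.06,"tz": 1.5,"rx": 0,"ry": 0,"rz": 0,"fingers": 0},
    {"tx": 0.1,"ty": -0.06,"tz": 2.5,"rx": 0,"ry": 0,"rz": 0,"fingers": 0},
    {"tx": 0.1,"ty": -0.06,"tz": 2.9,"rx": 0,"ry": 0,"rz": 0,"fingers": 0},
    {"tx": 0.1,"ty": -0.06,"tz": 3.2,"rx": 0,"ry": 0,"rz": 0,"fingers": 0},
    {"tx": 0.1,"ty": -0.06,"tz": 3.5,"rx": 0,"ry": 0,"rz": 0,"fingers": 0},
    {"tx": 0.1,"ty": -0.06,"tz": 3.8,"rx": 0,"ry": 0,"rz": 0,"fingers": 0},
    {"tx": 0.1,"ty": -0.06,"tz": 3.8,"rx": 0,"ry": 0,"rz": 0,"fingers": 0},
  ],
)

```text
time_s: 5.78
tool_pos: [0.5351, 0.0228, 0.1629]
tcp_rot: [3.141, 0.001, 0.405]
contact_force: [-0.3, -1.8, -1.8]
grip_width: 0.0199
```

```bash
cat > st.py <<'E'
from h import *
s=sense();print(s['time_s'],s['tool_pos'].round(4),s['tcp_rot'].round(4),s['contact_force'].round(2),s['ft_torque'].round(3),round(s['grip_width'],4),s['tau'].round(2))
E
python3 st.py
```

```text
5.7833 [0.5351 0.0228 0.1629] [3.1406e+00 6.0000e-04 4.0480e-01] [-0.34 -1.77 -1.81] [-0.343 -0.028 -0.047] 0.0199 [ 7.100e-01 -4.395e+01  2.656e+01  3.000e-02  4.900e-01 -0.000e+00]
```

Emit:
carry_out(
  moves=[
    {"tx": -0.02,"ty": 0.04,"tz": 0.2,"rx": 0,"ry": 0,"rz": 0,"fingers": 0},
    {"tx": -0.02,"ty": 0.04,"tz": 0.4,"rx": 0,"ry": 0,"rz": 0,"fingers": 0},
    {"tx": -0.02,"ty": 0.04,"tz": 0.6,"rx": 0,"ry": 0,"rz": 0,"fingers": 0},
    {"tx": -0.02,"ty": 0.04,"tz": 0.8,"rx": 0,"ry": 0,"rz": 0,"fingers": 0},
    {"tx": -0.02,"ty": 0.04,"tz": 0.8,"rx": 0,"ry": 0,"rz": 0,"fingers": 0},
  ],
)

```text
time_s: 6.2
tool_pos: [0.535, 0.0226, 0.1549]
tcp_rot: [3.141, 0.0, 0.405]
contact_force: [-0.7, -1.5, -2.3]
grip_width: 0.0201
```

```bash
python3 st.py
```

```text
6.2 [0.535  0.0226 0.1549] [3.1412e+00 4.0000e-04 4.0470e-01] [-0.67 -1.46 -2.32] [-0.307 -0.074 -0.017] 0.0201 [  0.65 -43.83  26.19   0.13   0.46  -0.  ]
```

Emit:
carry_out(
  moves=[
    {"tx": -0.02,"ty": 0.04,"tz": 0.15,"rx": 0,"ry": 0,"rz": 0,"fingers": 0},
    {"tx": -0.02,"ty": 0.04,"tz": 0.3,"rx": 0,"ry": 0,"rz": 0,"fingers": 0},
    {"tx": -0.02,"ty": 0.04,"tz": 0.45,"rx": 0,"ry": 0,"rz": 0,"fingers": 0},
    {"tx": -0.02,"ty": 0.04,"tz": 0.6,"rx": 0,"ry": 0,"rz": 0,"fingers": 0},
  ],
)

```text
time_s: 6.53
tool_pos: [0.5359, 0.0223, 0.1501]
tcp_rot: [3.141, -0.002, 0.405]
contact_force: [-0.8, -0.0, 8.4]
grip_width: 0.0201
```

```bash
python3 st.py
```

```text
6.5333 [0.5359 0.0223 0.1501] [ 3.1408e+00 -1.8000e-03  4.0480e-01] [-0.82 -0.01  8.4 ] [-0.101  0.238  0.024] 0.0201 [  0.13 -38.74  23.09  -0.3    0.1    0.  ]
```

Emit:
carry_out(
  moves=[
    {"tx": 0,"ty": 0,"tz": 0.1,"rx": 0,"ry": 0,"rz": 0,"fingers": 0},
    {"tx": 0,"ty": 0,"tz": 0.2,"rx": 0,"ry": 0,"rz": 0,"fingers": 0},
    {"tx": 0,"ty": 0,"tz": 0.2,"rx": 0,"ry": 0,"rz": 0,"fingers": 0},
  ],
)

```text
time_s: 6.78
tool_pos: [0.5361, 0.0222, 0.1486]
tcp_rot: [3.14, -0.002, 0.405]
contact_force: [-0.3, -0.4, 4.9]
grip_width: 0.0203
```

```bash
python3 st.py
```

```text
6.7833 [0.5361 0.0222 0.1486] [ 3.1402e+00 -2.4000e-03  4.0480e-01] [-0.29 -0.45  4.87] [-0.214  0.149 -0.011] 0.0203 [  0.47 -40.7   24.51  -0.44   0.36  -0.  ]
```

Emit:
carry_out(
  moves=[
    {"tx": 0,"ty": 0,"tz": 0.15,"rx": 0,"ry": 0,"rz": 0,"fingers": 0},
    {"tx": 0,"ty": 0,"tz": 0.3,"rx": 0,"ry": 0,"rz": 0,"fingers": 0},
    {"tx": 0,"ty": 0,"tz": 0.45,"rx": 0,"ry": 0,"rz": 0,"fingers": 0},
    {"tx": 0,"ty": 0,"tz": 0.6,"rx": 0,"ry": 0,"rz": 0,"fingers": 0},
    {"tx": 0,"ty": 0,"tz": 0.75,"rx": 0,"ry": 0,"rz": 0,"fingers": 0},
    {"tx": 0,"ty": 0,"tz": 0.9,"rx": 0,"ry": 0,"rz": 0,"fingers": 0},
    {"tx": 0,"ty": 0,"tz": 0.9,"rx": 0,"ry": 0,"rz": 0,"fingers": 0},
  ],
)

```text
time_s: 7.37
tool_pos: [0.5349, 0.0221, 0.1375]
tcp_rot: [3.141, 0.001, 0.405]
contact_force: [1.4, -2.4, -3.1]
grip_width: 0.0201
```

```bash
python3 st.py
```

```text
7.3667 [0.5349 0.0221 0.1375] [3.1414e+00 8.0000e-04 4.0470e-01] [ 1.44 -2.43 -3.06] [-0.438 -0.398 -0.022] 0.0201 [  0.92 -44.72  25.68   0.73   0.58  -0.  ]
```

Emit:
carry_out(
  moves=[
    {"tx": 0,"ty": 0.03,"tz": 0.15,"rx": 0,"ry": 0,"rz": 0,"fingers": 0},
    {"tx": 0,"ty": 0.03,"tz": 0.3,"rx": 0,"ry": 0,"rz": 0,"fingers": 0},
    {"tx": 0,"ty": 0.03,"tz": 0.45,"rx": 0,"ry": 0,"rz": 0,"fingers": 0},
  ],
)

```text
time_s: 7.62
tool_pos: [0.5357, 0.0221, 0.1343]
tcp_rot: [3.141, -0.001, 0.405]
contact_force: [-0.2, -1.7, 6.7]
grip_width: 0.0199
```

Emit:
carry_out(
  moves=[
    {"tx": 0,"ty": 0,"tz": 0.15,"rx": 0,"ry": 0,"rz": 0,"fingers": 0},
    {"tx": 0,"ty": 0,"tz": 0.3,"rx": 0,"ry": 0,"rz": 0,"fingers": 0},
  ],
)

```text
time_s: 7.78
tool_pos: [0.536, 0.0221, 0.1318]
tcp_rot: [3.141, -0.002, 0.405]
contact_force: [-2.5, 0.3, 18.6]
grip_width: 0.0201
```

Emit:
carry_out(
  moves=[
    {"tx": 0,"ty": 0,"tz": 0,"rx": 0,"ry": 0,"rz": 0,"fingers": 0},
    {"tx": 0,"ty": 0,"tz": 0,"rx": 0,"ry": 0,"rz": 0,"fingers": 0},
  ],
)

```text
time_s: 7.95
tool_pos: [0.5358, 0.0221, 0.1319]
tcp_rot: [3.141, -0.002, 0.405]
contact_force: [-1.3, -0.3, 9.2]
grip_width: 0.0202
```

```bash
python3 st.py
```

```text
7.95 [0.5358 0.0221 0.1319] [ 3.1409e+00 -1.8000e-03  4.0490e-01] [-1.26 -0.34  9.23] [-0.149  0.263 -0.005] 0.0202 [ 3.000e-01 -3.863e+01  2.267e+01 -4.800e-01  2.400e-01 -2.000e-02]
```

Emit:
carry_out(
  moves=[
    {"tx": 0,"ty": 0,"tz": 0.04,"rx": 0,"ry": 0,"rz": 0,"fingers": 0},
    {"tx": 0,"ty": 0,"tz": 0.08,"rx": 0,"ry": 0,"rz": 0,"fingers": 0},
    {"tx": 0,"ty": 0,"tz": 0.08,"rx": 0,"ry": 0,"rz": 0,"fingers": 0},
  ],
)

```text
time_s: 8.2
tool_pos: [0.5361, 0.0221, 0.1318]
tcp_rot: [3.141, -0.003, 0.405]
contact_force: [-2.5, 0.1, 13.1]
grip_width: 0.0199
```

```bash
python3 st.py
```

```text
8.2 [0.5361 0.0221 0.1318] [ 3.1407e+00 -2.6000e-03  4.0490e-01] [-2.48  0.15 13.09] [-0.117  0.601  0.024] 0.0199 [ 1.700e-01 -3.639e+01  2.191e+01 -1.160e+00  1.800e-01 -1.000e-02]
```

Emit:
carry_out(
  moves=[
    {"tx": 0,"ty": 0,"tz": 0.04,"rx": 0,"ry": 0,"rz": 0,"fingers": 0},
    {"tx": 0,"ty": 0,"tz": 0.08,"rx": 0,"ry": 0,"rz": 0,"fingers": 0},
    {"tx": 0,"ty": 0,"tz": 0.08,"rx": 0,"ry": 0,"rz": 0,"fingers": 0},
    {"tx": 0,"ty": 0,"tz": 0.08,"rx": 0,"ry": 0,"rz": 0,"fingers": 0},
  ],
)

```text
time_s: 8.53
tool_pos: [0.5363, 0.0222, 0.1318]
tcp_rot: [3.14, -0.003, 0.405]
contact_force: [-3.7, -0.1, 18.0]
grip_width: 0.02
```

```bash
python3 st.py
```

```text
8.5333 [0.5363 0.0222 0.1318] [ 3.1403 -0.0034  0.4049] [-3.66 -0.12 17.97] [-0.003  0.781 -0.052] 0.02 [ 7.000e-02 -3.424e+01  2.113e+01 -1.780e+00  1.400e-01 -1.000e-02]
```

The rod has bottomed: z held at 0.1318 while the force rose 9 → 13 → 18 N. I unload and release.

Emit:
carry_out(
  moves=[
    {"tx": 0,"ty": 0,"tz": -0.1,"rx": 0,"ry": 0,"rz": 0,"fingers": 0},
    {"tx": 0,"ty": 0,"tz": -0.18,"rx": 0,"ry": 0,"rz": 0,"fingers": 0},
    {"tx": 0,"ty": 0,"tz": -0.18,"rx": 0,"ry": 0,"rz": 0,"fingers": 0.45},
    {"tx": 0,"ty": 0,"tz": -0.18,"rx": 0,"ry": 0,"rz": 0,"fingers": 0.45},
    {"tx": 0,"ty": 0,"tz": -0.18,"rx": 0,"ry": 0,"rz": 0,"fingers": 0.45},
    {"tx": 0,"ty": 0,"tz": -0.18,"rx": 0,"ry": 0,"rz": 0,"fingers": 0.45},
    {"tx": 0,"ty": 0,"tz": -0.18,"rx": 0,"ry": 0,"rz": 0,"fingers": 0.45},
  ],
)

```text
time_s: 9.12
tool_pos: [0.5347, 0.0221, 0.1304]
tcp_rot: [-3.141, 0.001, 0.405]
contact_force: [0.3, -0.0, 0.5]
grip_width: 0.0384
```

```bash
python3 st.py
```

```text
9.1167 [0.5347 0.0221 0.1304] [-3.141e+00  1.000e-03  4.048e-01] [ 0.34 -0.03  0.5 ] [0.006 0.021 0.014] 0.0384 [ 1.000e-02 -4.314e+01  2.512e+01  1.000e-02  0.000e+00 -0.000e+00]
```

Emit:
carry_out(
  moves=[
    {"tx": 0,"ty": 0,"tz": -1,"rx": 0,"ry": 0,"rz": 0,"fingers": 0.45},
    {"tx": 0,"ty": 0,"tz": -3,"rx": 0,"ry": 0,"rz": 0,"fingers": 0.45},
    {"tx": 0,"ty": 0,"tz": -5,"rx": 0,"ry": 0,"rz": 0,"fingers": 0.45},
    {"tx": 0,"ty": 0,"tz": -7,"rx": 0,"ry": 0,"rz": 0,"fingers": 0.45},
    {"tx": 0,"ty": 0,"tz": -7,"rx": 0,"ry": 0,"rz": 0,"fingers": 0},
    {"tx": 0,"ty": 0,"tz": -7,"rx": 0,"ry": 0,"rz": 0,"fingers": 0},
    {"tx": 0,"ty": 0,"tz": -7,"rx": 0,"ry": 0,"rz": 0,"fingers": 0},
    {"tx": 0,"ty": 0,"tz": -7,"rx": 0,"ry": 0,"rz": 0,"fingers": 0},
    {"tx": 0,"ty": 0,"tz": -7,"rx": 0,"ry": 0,"rz": 0,"fingers": 0},
  ],
)

```text
time_s: 9.87
tool_pos: [0.5343, 0.0221, 0.1998]
tcp_rot: [-3.141, 0.002, 0.405]
contact_force: [0.0, 0.1, -0.0]
grip_width: 0.0002
```

```bash
python3 st.py
python3 - <<'E'
from h import *
a=snapshot("wrist");b=snapshot("side");np.save("r_w.npy",P("wrist"))
cv2.imwrite("pics/r_side.png",b[:,:,::-1]);cv2.imwrite("pics/r_w.png",a[:,:,::-1])
im=np.hstack([a,cv2.resize(b[110:250,150:340],(512,384),interpolation=cv2.INTER_CUBIC)])[:,:,::-1]
cv2.imwrite("pics/r1.png",cv2.resize(im,(800,300)))
E
```

```text
9.8667 [0.5343 0.0221 0.1998] [-3.1406e+00  2.1000e-03  4.0480e-01] [ 0.03  0.08 -0.05] [-0.012  0.045  0.03 ] 0.0002 [ 0.000e+00 -4.270e+01  2.667e+01  1.000e-02  0.000e+00  0.000e+00]
```

View pics/r1.png

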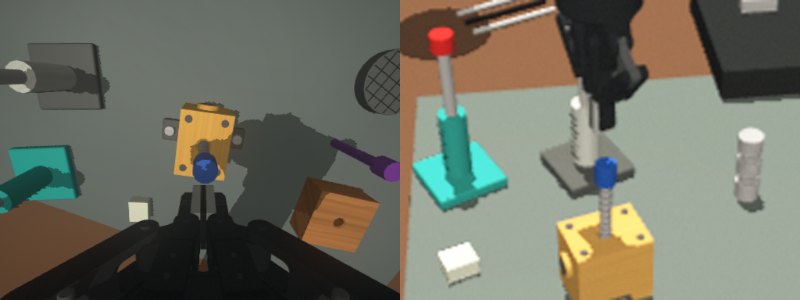

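The rod stands upright in the bore. Now I probe its top gently with the closed fingers.

Emit:
carry_out(
  moves=[
    {"tx": 0,"ty": 0,"tz": 1,"rx": 0,"ry": 0,"rz": 0,"fingers": 0},
    {"tx": 0,"ty": 0,"tz": 2.5,"rx": 0,"ry": 0,"rz": 0,"fingers": 0},
    {"tx": 0,"ty": 0,"tz": 3.4,"rx": 0,"ry": 0,"rz": 0,"fingers": 0},
    {"tx": 0,"ty": 0,"tz": 3.5,"rx": 0,"ry": 0,"rz": 0,"fingers": 0},
    {"tx": 0,"ty": 0,"tz": 3.6,"rx": 0,"ry": 0,"rz": 0,"fingers": 0},
    {"tx": 0,"ty": 0,"tz": 3.6,"rx": 0,"ry": 0,"rz": 0,"fingers": 0},
  ],
)

```text
time_s: 10.47
tool_pos: [0.5351, 0.022, 0.1649]
tcp_rot: [-3.141, 0.0, 0.405]
contact_force: [0.4, 0.4, 0.9]
grip_width: 0.0001
```

Emit:
carry_out(
  moves=[
    {"tx": 0,"ty": 0,"tz": 0.1,"rx": 0,"ry": 0,"rz": 0,"fingers": 0},
    {"tx": 0,"ty": 0,"tz": 0.2,"rx": 0,"ry": 0,"rz": 0,"fingers": 0},
  ],
)

```text
time_s: 10.63
tool_pos: [0.5358, 0.022, 0.1636]
tcp_rot: [3.141, -0.001, 0.405]
contact_force: [-0.6, 0.2, -0.6]
grip_width: 0.0
```

Emit:
carry_out(
  moves=[
    {"tx": 0,"ty": 0,"tz": 0.1,"rx": 0,"ry": 0,"rz": 0,"fingers": 0},
    {"tx": 0,"ty": 0,"tz": 0.1,"rx": 0,"ry": 0,"rz": 0,"fingers": 0},
  ],
)

```text
time_s: 10.8
tool_pos: [0.5353, 0.022, 0.1621]
tcp_rot: [3.141, -0.0, 0.405]
contact_force: [0.0, 0.7, 0.1]
grip_width: 0.0002
```

Emit:
carry_out(
  moves=[
    {"tx": 0,"ty": 0,"tz": 0.1,"rx": 0,"ry": 0,"rz": 0,"fingers": 0},
    {"tx": 0,"ty": 0,"tz": 0.1,"rx": 0,"ry": 0,"rz": 0,"fingers": 0},
  ],
)

```text
time_s: 10.97
tool_pos: [0.5352, 0.022, 0.1609]
tcp_rot: [3.141, -0.0, 0.405]
contact_force: [-0.6, -0.2, 0.6]
grip_width: -0.0003
```

Emit:
carry_out(
  moves=[
    {"tx": 0,"ty": 0,"tz": 0.1,"rx": 0,"ry": 0,"rz": 0,"fingers": 0},
    {"tx": 0,"ty": 0,"tz": 0.1,"rx": 0,"ry": 0,"rz": 0,"fingers": 0},
  ],
)

```text
time_s: 11.13
tool_pos: [0.5353, 0.022, 0.16]
tcp_rot: [3.141, -0.0, 0.405]
contact_force: [-0.3, -0.2, 0.4]
grip_width: -0.0004
```

Emit:
carry_out(
  moves=[
    {"tx": 0,"ty": 0,"tz": 0.1,"rx": 0,"ry": 0,"rz": 0,"fingers": 0},
    {"tx": 0,"ty": 0,"tz": 0.1,"rx": 0,"ry": 0,"rz": 0,"fingers": 0},
  ],
)

```text
time_s: 11.3
tool_pos: [0.5356, 0.022, 0.1596]
tcp_rot: [3.141, -0.001, 0.405]
contact_force: [-0.9, 1.5, 4.3]
grip_width: -0.0
```

Emit:
carry_out(
  moves=[
    {"tx": 0,"ty": 0,"tz": 0.08,"rx": 0,"ry": 0,"rz": 0,"fingers": 0},
    {"tx": 0,"ty": 0,"tz": 0.08,"rx": 0,"ry": 0,"rz": 0,"fingers": 0},
    {"tx": 0,"ty": 0,"tz": 0.08,"rx": 0,"ry": 0,"rz": 0,"fingers": 0},
  ],
)

```text
time_s: 11.55
tool_pos: [0.5359, 0.022, 0.1595]
tcp_rot: [3.14, -0.002, 0.405]
contact_force: [-1.0, -0.6, 10.0]
grip_width: -0.0001
```

Emit:
carry_out(
  moves=[
    {"tx": 0,"ty": 0,"tz": 0.08,"rx": 0,"ry": 0,"rz": 0,"fingers": 0},
    {"tx": 0,"ty": 0,"tz": 0.08,"rx": 0,"ry": 0,"rz": 0,"fingers": 0},
    {"tx": 0,"ty": 0,"tz": 0.08,"rx": 0,"ry": 0,"rz": 0,"fingers": 0},
  ],
)

```text
time_s: 11.8
tool_pos: [0.5362, 0.0219, 0.1594]
tcp_rot: [3.14, -0.003, 0.405]
contact_force: [-3.3, 0.1, 11.6]
grip_width: 0.0001
```

Emit:
carry_out(
  moves=[
    {"tx": 0,"ty": 0,"tz": 0.06,"rx": 0,"ry": 0,"rz": 0,"fingers": 0},
    {"tx": 0,"ty": 0,"tz": 0.06,"rx": 0,"ry": 0,"rz": 0,"fingers": 0},
    {"tx": 0,"ty": 0,"tz": 0.06,"rx": 0,"ry": 0,"rz": 0,"fingers": 0},
  ],
)

```text
time_s: 12.05
tool_pos: [0.5365, 0.0219, 0.1595]
tcp_rot: [3.14, -0.004, 0.405]
contact_force: [-3.2, 1.5, 14.9]
grip_width: -0.0003
```

```bash
python3 st.py; python3 -c "
from bench import *;print(list(sense()['joint_positions']))"
```

```text
12.05 [0.5365 0.0219 0.1595] [ 3.1395 -0.0037  0.4048] [-3.2   1.46 14.86] [ 0.066  0.77  -0.059] -0.0003 [ -0.18 -35.29  22.3   -1.57   0.     0.  ]
[np.float64(-0.07727203184137772), np.float64(0.3285267708935044), np.float64(-0.1785617860545252), np.float64(1.059519243282808), np.float64(-0.00011592503938213992), np.float64(2.659485967947844)]
```

Probed with closed fingers, the rod top reads TCP z = 0.1595 and stays there from 4 to 15 N. Next, lift and go over the post, turning the wrist to keep joint 6 in range.

Emit:
carry_out(
  moves=[
    {"tx": 0,"ty": 0,"tz": -2,"rx": 0,"ry": 0,"rz": 0,"fingers": 0},
    {"tx": 0,"ty": 0,"tz": -5,"rx": 0,"ry": 0,"rz": -0.1,"fingers": 0},
    {"tx": 1,"ty": -2,"tz": -8,"rx": 0,"ry": 0,"rz": -0.2,"fingers": 0},
    {"tx": 2,"ty": -4.5,"tz": -10,"rx": 0,"ry": 0,"rz": -0.3,"fingers": 0},
    {"tx": 3,"ty": -7,"tz": -10,"rx": 0,"ry": 0,"rz": -0.4,"fingers": 0},
    {"tx": 4,"ty": -9.5,"tz": -10,"rx": 0,"ry": 0,"rz": -0.5,"fingers": 0},
    {"tx": 5,"ty": -12,"tz": -10,"rx": 0,"ry": 0,"rz": -0.6,"fingers": 0},
    {"tx": 6.5,"ty": -15,"tz": -10,"rx": 0,"ry": 0,"rz": -0.7,"fingers": 0},
    {"tx": 7.4,"ty": -17,"tz": -10,"rx": 0,"ry": 0,"rz": -0.8,"fingers": 0},
    {"tx": 7.9,"ty": -18,"tz": -10,"rx": 0,"ry": 0,"rz": -0.8,"fingers": 0},
    {"tx": 7.9,"ty": -18,"tz": -10,"rx": 0,"ry": 0,"rz": -0.8,"fingers": 0},
    {"tx": 7.9,"ty": -18,"tz": -10,"rx": 0,"ry": 0,"rz": -0.8,"fingers": 0},
    {"tx": 7.9,"ty": -18,"tz": -10,"rx": 0,"ry": 0,"rz": -0.8,"fingers": 0},
  ],
)

```text
time_s: 13.13
tool_pos: [0.5369, 0.2173, 0.2566]
tcp_rot: [3.142, 0.001, 1.202]
contact_force: [-0.1, -0.5, 0.2]
grip_width: -0.0
```

```bash
python3 st.py
python3 - <<'E'
from h import *
a=snapshot("wrist");M=P("wrist");np.save("p_w.npy",M);cv2.imwrite("pics/p_w.png",a[:,:,::-1])
print(sense()['joint_positions'].round(3),proj(M,[.537,.219,.185]))
E
```

```text
13.1333 [0.5369 0.2173 0.2566] [3.1416e+00 1.0000e-03 1.2022e+00] [-0.09 -0.55  0.19] [-0.023 -0.01  -0.025] -0.0 [ 7.200e-01 -4.653e+01  2.719e+01 -1.000e-02  3.000e-02  1.000e-02]
[ 2.750e-01  3.830e-01  1.540e-01  1.343e+00 -1.000e-03  2.215e+00] [260.17755852 203.88602175]
```

View pics/p_w.png

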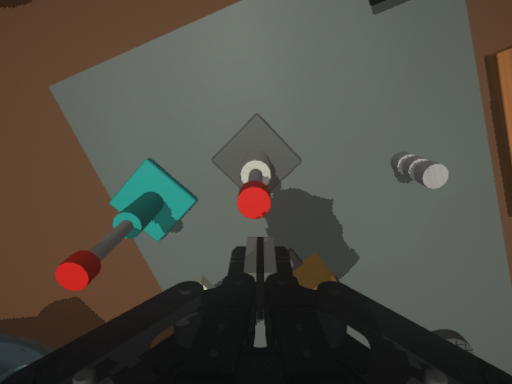

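The red knob of the grey sleeve is at (254,200), and the turquoise one is at the left. I measure the grey sleeve's knob top face.

Run:
```python
from h import *
im=cv2.imread("pics/p_w.png")
cv2.imwrite("pics/p_z.png",cv2.resize(im[170:230,225:285],None,fx=8,fy=8,interpolation=cv2.INTER_NEAREST))
M=np.load("p_w.npy")
hsv=cv2.cvtColor(im,cv2.COLOR_BGR2HSV);m=((hsv[...,0]<8)|(hsv[...,0]>172))&(hsv[...,1]>180)&(hsv[...,2]>60)
m[:, :225]=0;m[:,285:]=0;m[:170]=0;m[230:]=0
ys,xs=np.nonzero(m);print(xs.min(),xs.max(),ys.min(),ys.max())
```

```text
237 270 182 218
```

View pics/p_z.png

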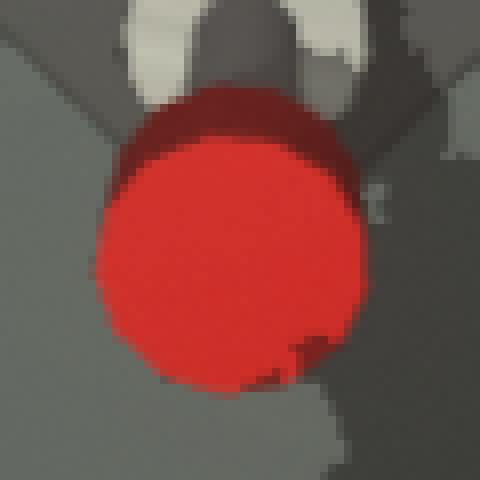

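Run:
```python
from h import *
from scipy.spatial.transform import Rotation as Ro
M=np.load("p_w.npy");s=sense();R=Ro.from_euler('xyz',s['tcp_rot']).as_matrix()
for z in(.178,.187,.195):
  r=ray_z(M,(253.7,202.6),z);print(z,r,R.T@(np.r_[r,z]-s['tool_pos'])*100)
```

```text
0.178 [0.5318558  0.21955859] [ 0.0463648  -0.56627671  7.87213407]
0.187 [0.53311994 0.222314  ] [ 0.34824104 -0.54764894  6.97189683]
0.195 [0.53424362 0.22476326] [ 0.61657548 -0.53109093  6.17168595]
```

Emit:
carry_out(
  moves=[
    {"tx": 0.25,"ty": -0.55,"tz": 1,"rx": 0,"ry": 0,"rz": 0,"fingers": 0},
    {"tx": 0.25,"ty": -0.55,"tz": 3,"rx": 0,"ry": 0,"rz": 0,"fingers": 0},
    {"tx": 0.25,"ty": -0.55,"tz": 5,"rx": 0,"ry": 0,"rz": 0,"fingers": 0},
    {"tx": 0.25,"ty": -0.55,"tz": 5.6,"rx": 0,"ry": 0,"rz": 0,"fingers": 0},
    {"tx": 0.25,"ty": -0.55,"tz": 5.8,"rx": 0,"ry": 0,"rz": 0,"fingers": 0},
    {"tx": 0.25,"ty": -0.55,"tz": 6.0,"rx": 0,"ry": 0,"rz": 0,"fingers": 0},
    {"tx": 0.25,"ty": -0.55,"tz": 6.2,"rx": 0,"ry": 0,"rz": 0,"fingers": 0},
  ],
)

```text
time_s: 13.77
tool_pos: [0.5335, 0.2226, 0.1958]
tcp_rot: [3.14, -0.001, 1.204]
contact_force: [1.8, 0.3, -0.8]
grip_width: -0.0002
```

Emit:
carry_out(
  moves=[
    {"tx": 0,"ty": 0,"tz": 0.2,"rx": 0,"ry": 0,"rz": 0,"fingers": 0},
    {"tx": 0,"ty": 0,"tz": 0.4,"rx": 0,"ry": 0,"rz": 0,"fingers": 0},
    {"tx": 0,"ty": 0,"tz": 0.6,"rx": 0,"ry": 0,"rz": 0,"fingers": 0},
  ],
)

```text
time_s: 14.02
tool_pos: [0.5331, 0.223, 0.1893]
tcp_rot: [3.141, -0.001, 1.205]
contact_force: [-0.5, 0.1, -0.5]
grip_width: 0.0002
```

Emit:
carry_out(
  moves=[
    {"tx": 0,"ty": 0,"tz": 0.2,"rx": 0,"ry": 0,"rz": 0,"fingers": 0},
    {"tx": 0,"ty": 0,"tz": 0.4,"rx": 0,"ry": 0,"rz": 0,"fingers": 0},
    {"tx": 0,"ty": 0,"tz": 0.6,"rx": 0,"ry": 0,"rz": 0,"fingers": 0},
  ],
)

```text
time_s: 14.27
tool_pos: [0.5328, 0.223, 0.1834]
tcp_rot: [3.141, -0.0, 1.205]
contact_force: [-2.0, -1.1, 6.2]
grip_width: -0.0004
```

Emit:
carry_out(
  moves=[
    {"tx": 0,"ty": 0,"tz": 0.2,"rx": 0,"ry": 0,"rz": 0,"fingers": 0},
    {"tx": 0,"ty": 0,"tz": 0.4,"rx": 0,"ry": 0,"rz": 0,"fingers": 0},
  ],
)

```text
time_s: 14.43
tool_pos: [0.5328, 0.223, 0.1797]
tcp_rot: [3.141, -0.001, 1.205]
contact_force: [-1.5, -1.5, 5.9]
grip_width: -0.0001
```

Emit:
carry_out(
  moves=[
    {"tx": 0,"ty": 0,"tz": 0.2,"rx": 0,"ry": 0,"rz": 0,"fingers": 0},
    {"tx": 0,"ty": 0,"tz": 0.4,"rx": 0,"ry": 0,"rz": 0,"fingers": 0},
    {"tx": 0,"ty": 0,"tz": 0.6,"rx": 0,"ry": 0,"rz": 0,"fingers": 0},
    {"tx": 0,"ty": 0,"tz": 0.8,"rx": 0,"ry": 0,"rz": 0,"fingers": 0},
    {"tx": 0,"ty": 0,"tz": 1.0,"rx": 0,"ry": 0,"rz": 0,"fingers": 0},
    {"tx": 0,"ty": 0,"tz": 1.2,"rx": 0,"ry": 0,"rz": 0,"fingers": 0},
    {"tx": 0,"ty": 0,"tz": 1.4,"rx": 0,"ry": 0,"rz": 0,"fingers": 0},
    {"tx": 0,"ty": 0,"tz": 1.5,"rx": 0,"ry": 0,"rz": 0,"fingers": 0},
    {"tx": 0,"ty": 0,"tz": 1.5,"rx": 0,"ry": 0,"rz": 0,"fingers": 0},
  ],
)

```text
time_s: 15.18
tool_pos: [0.5328, 0.223, 0.1644]
tcp_rot: [3.141, -0.0, 1.205]
contact_force: [-0.3, -0.6, 4.6]
grip_width: -0.0002
```

Emit:
carry_out(
  moves=[
    {"tx": 0,"ty": 0,"tz": 0.08,"rx": 0,"ry": 0,"rz": 0,"fingers": 0},
    {"tx": 0,"ty": 0,"tz": 0.08,"rx": 0,"ry": 0,"rz": 0,"fingers": 0},
    {"tx": 0,"ty": 0,"tz": 0.08,"rx": 0,"ry": 0,"rz": 0,"fingers": 0},
  ],
)

```text
time_s: 15.43
tool_pos: [0.5328, 0.223, 0.1637]
tcp_rot: [3.141, -0.0, 1.205]
contact_force: [-1.0, -1.1, 4.3]
grip_width: 0.0002
```

```bash
python3 st.py
```

```text
15.4333 [0.5328 0.223  0.1637] [ 3.1408e+00 -4.0000e-04  1.2049e+00] [-1.03 -1.14  4.26] [-0.099  0.345  0.027] 0.0002 [-8.000e-02 -4.423e+01  2.517e+01 -7.400e-01  1.000e-02 -0.000e+00]
```

Emit:
carry_out(
  moves=[
    {"tx": 0,"ty": 0,"tz": 0.12,"rx": 0,"ry": 0,"rz": 0,"fingers": 0},
    {"tx": 0,"ty": 0,"tz": 0.24,"rx": 0,"ry": 0,"rz": 0,"fingers": 0},
    {"tx": 0,"ty": 0,"tz": 0.34,"rx": 0,"ry": 0,"rz": 0,"fingers": 0},
    {"tx": 0,"ty": 0,"tz": 0.34,"rx": 0,"ry": 0,"rz": 0,"fingers": 0},
    {"tx": 0,"ty": 0,"tz": 0.34,"rx": 0,"ry": 0,"rz": 0,"fingers": 0},
  ],
)

```text
time_s: 15.85
tool_pos: [0.5328, 0.223, 0.1602]
tcp_rot: [3.141, -0.0, 1.205]
contact_force: [-1.9, -0.4, 5.3]
grip_width: 0.0004
```

Emit:
carry_out(
  moves=[
    {"tx": 0,"ty": 0,"tz": 0,"rx": 0,"ry": 0,"rz": 0,"fingers": 0},
  ],
)

```text
time_s: 15.93
tool_pos: [0.5328, 0.223, 0.1602]
tcp_rot: [3.141, -0.0, 1.205]
contact_force: [-3.4, -0.6, 5.4]
grip_width: 0.0004
```

0.7 mm to go.

Emit:
carry_out(
  moves=[
    {"tx": 0,"ty": 0,"tz": 0.04,"rx": 0,"ry": 0,"rz": 0,"fingers": 0},
    {"tx": 0,"ty": 0,"tz": 0.07,"rx": 0,"ry": 0,"rz": 0,"fingers": 0},
    {"tx": 0,"ty": 0,"tz": 0.07,"rx": 0,"ry": 0,"rz": 0,"fingers": 0},
    {"tx": 0,"ty": 0,"tz": 0.07,"rx": 0,"ry": 0,"rz": 0,"fingers": 0},
  ],
)

```text
time_s: 16.27
tool_pos: [0.5328, 0.223, 0.1596]
tcp_rot: [3.141, -0.0, 1.205]
contact_force: [-1.2, 0.1, 6.0]
grip_width: -0.0001
```

Emit:
carry_out(
  moves=[
    {"tx": 0,"ty": 0,"tz": 0,"rx": 0,"ry": 0,"rz": 0,"fingers": 0},
    {"tx": 0,"ty": 0,"tz": 0,"rx": 0,"ry": 0,"rz": 0,"fingers": 0},
  ],
)

```text
time_s: 16.43
tool_pos: [0.5328, 0.223, 0.1596]
tcp_rot: [3.141, -0.0, 1.205]
contact_force: [-1.0, -0.9, 5.7]
grip_width: 0.0002
```

0.1596 against 0.1595. There is time to spare, so I lift, look, and re-probe the rod in this wrist orientation as a cross-check.

Emit:
carry_out(
  moves=[
    {"tx": 0,"ty": 0,"tz": -1,"rx": 0,"ry": 0,"rz": 0,"fingers": 0},
    {"tx": 0,"ty": 0,"tz": -3.5,"rx": 0,"ry": 0,"rz": 0,"fingers": 0},
    {"tx": -2,"ty": 0.8,"tz": -5,"rx": 0,"ry": 0,"rz": 0,"fingers": 0},
    {"tx": -5,"ty": 2,"tz": -5,"rx": 0,"ry": 0,"rz": 0,"fingers": 0},
    {"tx": -8,"ty": 3.2,"tz": -5,"rx": 0,"ry": 0,"rz": 0,"fingers": 0},
    {"tx": -11,"ty": 4.4,"tz": -5,"rx": 0,"ry": 0,"rz": 0,"fingers": 0},
    {"tx": -14,"ty": 5.6,"tz": -5,"rx": 0,"ry": 0,"rz": 0,"fingers": 0},
    {"tx": -17,"ty": 6.8,"tz": -5,"rx": 0,"ry": 0,"rz": 0,"fingers": 0},
    {"tx": -18.7,"ty": 7.4,"tz": -5,"rx": 0,"ry": 0,"rz": 0,"fingers": 0},
    {"tx": -18.7,"ty": 7.4,"tz": -5,"rx": 0,"ry": 0,"rz": 0,"fingers": 0},
    {"tx": -18.7,"ty": 7.4,"tz": -5,"rx": 0,"ry": 0,"rz": 0,"fingers": 0},
    {"tx": -18.7,"ty": 7.4,"tz": -5,"rx": 0,"ry": 0,"rz": 0,"fingers": 0},
  ],
)

```text
time_s: 17.43
tool_pos: [0.5349, 0.0224, 0.209]
tcp_rot: [-3.141, -0.0, 1.205]
contact_force: [-0.2, 0.1, 0.1]
grip_width: -0.0001
```

```bash
python3 st.py
python3 - <<'E'
from h import *
a=snapshot("scene");b=snapshot("side")
im=np.hstack([cv2.resize(a[110:250,200:390],(512,384),interpolation=cv2.INTER_CUBIC),cv2.resize(b[110:270,140:340],(512,384),interpolation=cv2.INTER_CUBIC)])[:,:,::-1]
cv2.imwrite("pics/v1.png",cv2.resize(im,(800,300)))
E
```

```text
17.4333 [0.5349 0.0224 0.209 ] [-3.1415e+00 -5.0000e-04  1.2051e+00] [-0.22  0.12  0.09] [ 0.034 -0.025 -0.003] -0.0001 [-8.300e-01 -4.234e+01  2.666e+01 -1.000e-02 -4.000e-02  0.000e+00]
```

View pics/v1.png

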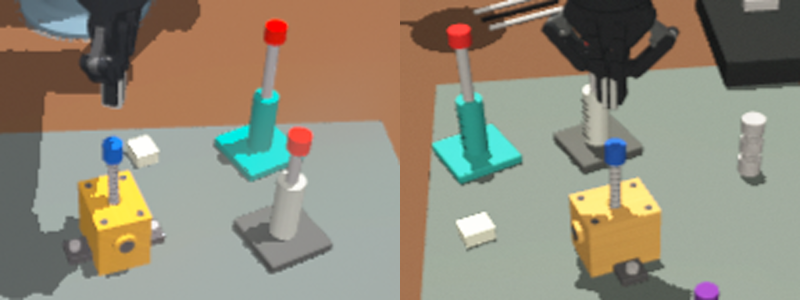

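The rod stands upright in the valve and the grey post's knob is lowered to about the same height. Re-probing the rod top.

Emit:
carry_out(
  moves=[
    {"tx": 0,"ty": 0,"tz": 1.5,"rx": 0,"ry": 0,"rz": 0,"fingers": 0},
    {"tx": 0,"ty": 0,"tz": 3.5,"rx": 0,"ry": 0,"rz": 0,"fingers": 0},
    {"tx": 0,"ty": 0,"tz": 4.5,"rx": 0,"ry": 0,"rz": 0,"fingers": 0},
    {"tx": 0,"ty": 0,"tz": 4.7,"rx": 0,"ry": 0,"rz": 0,"fingers": 0},
    {"tx": 0,"ty": 0,"tz": 4.8,"rx": 0,"ry": 0,"rz": 0,"fingers": 0},
    {"tx": 0,"ty": 0,"tz": 4.9,"rx": 0,"ry": 0,"rz": 0,"fingers": 0},
    {"tx": 0,"ty": 0,"tz": 5.0,"rx": 0,"ry": 0,"rz": 0,"fingers": 0},
    {"tx": 0,"ty": 0,"tz": 5.05,"rx": 0,"ry": 0,"rz": 0,"fingers": 0},
    {"tx": 0,"ty": 0,"tz": 5.05,"rx": 0,"ry": 0,"rz": 0,"fingers": 0},
  ],
)

```text
time_s: 18.28
tool_pos: [0.5358, 0.0218, 0.1596]
tcp_rot: [3.139, -0.001, 1.205]
contact_force: [-0.9, 0.6, 4.2]
grip_width: 0.0001
```

Emit:
carry_out(
  moves=[
    {"tx": 0,"ty": 0,"tz": 0.05,"rx": 0,"ry": 0,"rz": 0,"fingers": 0},
    {"tx": 0,"ty": 0,"tz": 0.05,"rx": 0,"ry": 0,"rz": 0,"fingers": 0},
    {"tx": 0,"ty": 0,"tz": 0.05,"rx": 0,"ry": 0,"rz": 0,"fingers": 0},
  ],
)

```text
time_s: 18.53
tool_pos: [0.536, 0.0217, 0.1595]
tcp_rot: [3.139, -0.001, 1.205]
contact_force: [0.0, 0.6, 7.0]
grip_width: -0.0
```

The re-probe gives 0.1595–0.1596, matching the knob. I retreat.

Emit:
carry_out(
  moves=[
    {"tx": 0,"ty": 0,"tz": -1.5,"rx": 0,"ry": 0,"rz": 0,"fingers": 0},
    {"tx": 0,"ty": 0,"tz": -4,"rx": 0,"ry": 0,"rz": 0,"fingers": 0},
    {"tx": 0,"ty": 0,"tz": -7,"rx": 0,"ry": 0,"rz": 0,"fingers": 0},
    {"tx": 0,"ty": 0,"tz": -9,"rx": 0,"ry": 0,"rz": 0,"fingers": 0},
    {"tx": 0,"ty": -3,"tz": -10,"rx": 0,"ry": 0,"rz": 0,"fingers": 0},
    {"tx": 0,"ty": -6,"tz": -10,"rx": 0,"ry": 0,"rz": 0,"fingers": 0},
    {"tx": 0,"ty": -9,"tz": -10,"rx": 0,"ry": 0,"rz": 0,"fingers": 0.3},
    {"tx": 0,"ty": -9,"tz": -10,"rx": 0,"ry": 0,"rz": 0,"fingers": 0.3},
    {"tx": 0,"ty": -9,"tz": -10,"rx": 0,"ry": 0,"rz": 0,"fingers": 0.3},
    {"tx": 0,"ty": -9,"tz": -10,"rx": 0,"ry": 0,"rz": 0,"fingers": 0.3},
  ],
)

```text
time_s: 19.37
tool_pos: [0.4513, 0.0539, 0.2582]
tcp_rot: [3.14, -0.0, 1.205]
contact_force: [0.3, 0.4, -0.4]
grip_width: 0.0256
```

```bash
python3 st.py
python3 - <<'E'
from h import *
a=snapshot("scene");cv2.imwrite("pics/end.png",a[:,:,::-1])
E
```

```text
19.3667 [0.4513 0.0539 0.2582] [ 3.1403e+00 -1.0000e-04  1.2049e+00] [ 0.3   0.36 -0.42] [ 0.008  0.063 -0.063] 0.0256 [ 3.400e-01 -3.425e+01  2.654e+01  1.900e-01  1.000e-02  0.000e+00]
```

View pics/end.png

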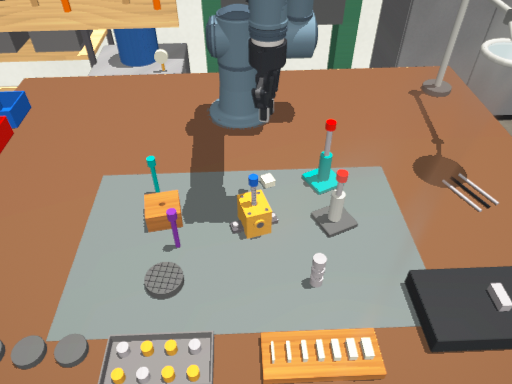

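The rod is in the valve (254,185), the post's knob is lowered (342,176), and the spool, lap and block are where they were. The arm is clear.

```bash
python3 -c "
from bench import *
print(job_done())"
```

```text
the job is handed in; nothing more can be done
None
```

The rod is standing bottomed in the bore, the red knob is level with its top, and the job was handed in at about 19.4 s. No verdict was reported.

- **Bottoming:** the seal bump came near 15 mm and the drag was about 6–7 N. The rod then stopped hard at roughly 35 mm, holding z while the force rose 9 → 13 → 18 N. The highest force read at the end of a move was 18.6 N, under the 25 N limit.
- **Rod height:** I let go and touched the rod's top with the closed fingers. It read 0.1595 m and stayed there from 4 to 15 N.
- **Post:** I pushed the red knob down until the fingers read 0.1596 m. A second touch on the rod afterwards gave 0.1595–0.1596 m, so the two tops agree to about 0.1 mm.
- **Final picture:** the rod is upright in the valve and the spool, lap, gauge block and look-alikes are where they started. The arm is clear with the fingers open and touching nothing.
- **Other notes:** the camera estimates disagreed with each other by a few millimetres, so the final levelling rests on touch. The first move call was refused for its format and moved nothing.

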